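# Undo the valve lock nut and let the air out of a refillable duster

### The job

Get the refillable air duster ready for pumping up: unscrew the tiny knurled lock nut of the valve on top of the bottle (anticlockwise from above) all the way up to its stop, then press the freed valve pin gently down to its bottom from above, without gripping it, and hold it there for about two seconds to let the leftover air out. Let go, leaving the nut unscrewed and the pin sprung up again, and do not disturb the other things on the table.

Things in the scene. Friction and masses are not known exactly. Their poses are not given: they have to be found in the camera images.
- duster: Aluminium bottle, 56 mm wide, shoulder at 104 mm, neck 26 mm wide, upright in a black holder (100 x 100 x 12 mm, 68 mm ring up to 42 mm) screwed to the table: it does not move. Origin: centre of the holder's underside, z up the bottle's axis. A black nozzle points to its -x at 92 mm height, ending 54 mm from the axis. A brass valve stands on the neck, on the axis.
- neck (a point): Centre of the flat top of the neck, 132 mm up; a fixed brass collar 17 mm wide stands 4 mm above it. The valve is screwed in more or less deep: all of it stands higher by an unknown e, 0 to 16 mm, fixed in a run. Heights above this point: barrel 10 mm wide, up to e+16 mm; lock nut 14 mm wide, 9 mm high, e+16 to e+25 when screwed down; pin through the nut, its flat 7 mm tip at e+34 when up.
- nut (a joint): Turn of the lock nut, rad, positive anticlockwise from above (unscrewing). 0: down on the barrel; 3.6: stop at the top of its thread. Starts at 0 to 0.5. It rises 0.95 mm a rad along the pin, cannot come off, drags with 0.06 N m, stays where left, and goes down and up with the pin. The pin can go down only as far as the nut has been raised.
- pin (a joint): How far the valve pin is pushed down, m: 0 up, 0.003 at its bottom (hard stop). Sprung: about 2 N starts it and 5 N holds it at the bottom; over 15 N on it at the bottom harms it; it springs up when let go. A nut held fast while it is unscrewed pushes the pin down instead of rising, so rise with it or let go often.
- abacus: Wooden abacus with red beads, 100 x 220 x 24 mm, 0.4 kg, lying flat and loose, long side along its y. Origin: centre of its underside. Leave alone.
- tumbler: Empty stainless steel tumbler, 72 mm across, 90 mm high, standing loose. Origin: centre of its underside. Leave alone.
- pencil_box: Closed tin pencil box, 192 x 74 x 31 mm, loose, long side along its x. Origin: centre of its underside. Leave alone.
- sharpener: Green plastic pencil sharpener, 40 x 26 x 26 mm, loose. Origin: centre of its underside. Leave alone.
Things that resemble listed ones, but are neither listed nor needed, are in the scene too. There is more than one size of the duster; the one meant has the size given above.

How it is judged (in metres and radians):
On the way, in this order (a step that is already met when the one before it is completed fails the run):
1. the lock nut is unscrewed up to its stop (turned to at least 3.0 of 3.6 rad), the pin being up (less than 0.6 mm down) (value of joint nut above 3 rad and value of joint pin below 0.0006 m), for 0.2 s.
2. the freed pin is held pressed down (at least 2.3 of 3 mm) for 1 s (value of joint pin above 0.0023 m), for 1 s.
At the end, for the whole second after the job is handed in: The nut is still unscrewed (at least 3.0 of 3.6 rad), the pin has sprung up again (less than 0.6 mm down) and the robot no longer touches the bottle or its valve (all of step 1 and contact force between each of the fingers, the arm and duster below 0.1 N).
It fails at once if the pin is pressed, or the valve gripped, with more than 15 N while the pin is down at its bottom (contact force between the fingers and duster above 15 N and value of joint pin above 0.0028 m).
It fails at once if a bystander is moved by more than 15 mm (distance of any of abacus, tumbler, pencil_box, sharpener from where it was at the start of the episode above 0.015 m).
It fails at once if the tumbler is tipped (angle between tumbler's own z axis and vertical above 0.3 rad).
It also fails if it takes over 69 s, if anything falls off the work surface, if the arm or the gripper's body presses on something with over 40 N, if the wrist force passes 120 N, or if a joint passes its speed limit or range.

### The arm

A 6-joint arm with a two-finger parallel gripper is mounted at the origin on the work surface. World frame = base frame: x ahead of the robot, y to its left, z up, the work surface at z = 0. Lengths are in m, angles in degrees, forces in N, time in s.
With the tool pointing down it reaches from about 0.3 to 0.75 m from the base axis. Payload 8.5 kg.
Tool frame: the origin (TCP) lies at the very end of the fingers, on their centre line; the grasp point (between the pads) lies 19 mm behind it (env.hold_point_z is the distance from the TCP to the grasp point, in m); z points along the fingers, y is the line along which they close (so a half turn about z gives the same grasp; the last joint's range is limited). The gripper opens to 85 mm and grips with 20 to 120 N. Pads are 22 mm wide; open, the fingers measure 114 mm over their backs; the gripper's body (76 mm by 85 mm) begins 54 mm behind the grasp point. The pads swing forward as they close: fully open they stand 13 mm farther back than shut.
Start: joints at [60.029, 21.807, 74.336, -0, 83.858, -12.336], TCP at [0.167, 0.524, 0.231] pointing down, gripper open.
Joint ranges: [-178.18, 178.18], [-50.72, 133.34], [12.68, 142.11], [-81.47, 261.47], [9.98, 163.14], [-165.26, 165.26]. Speed limits (degrees/s): [136.94, 136.94, 180, 180, 180, 180].

### API

Orientations are given as a 3x3 rotation matrix whose columns are the frame's x, y, z axes.
In Python, from rig import env, optics gives the robot as it stands.
- The arm moves only by the shell command python3 -m jog 'ROWS' [OPENING] [FORCE]. ROWS is JSON, a list of rows, each an object with "linear": the shift along the tool's x, y, z in units of 40 mm (1.0 is 40 mm), a list of three; "roll": the turn about the tool's z in units of 5 degrees (1.0 is 5 degrees). A call has 1 to 12 rows; each row shifts and turns the commanded pose from where the row before left it, along the tool's axes as they then stand; what a row does not reach is not made up. A row lasts 1/12 s, in which the tool goes at most 41.7 mm and 7.16 degrees, less where a joint would pass 70% of its speed; a pose out of reach is approached as far as the arm can. A call is refused whole if a number of a shift passes 1 or a number of a turn 1, either way. A call with a gripper value outside its range is refused whole. OPENING is the opening, from -1 (shut) to 1 (fully open), set as the call begins (- or left out, the last holds). The fingers move at their own pace and stop on an object; FORCE is the grip in N (left out, the last holds). Time passes only in rows, so rows that do not move let the fingers close. It gives the time, the measured TCP pose, the force, the opening and the grip force at its end, in the units of the state.
- env.observe(): the state, without advancing time (a new reading comes with each control period).
- optics.get_image(name): name is "scene" or "top"; returns the picture (480x640x3 uint8, red, green, blue); there is no depth.
- optics.calibration(name): a dict with "fov_y" (degrees; the focal length in pixels is half the picture's height over the tangent of half this angle, whatever the lens; pixels are square), "cx", "cy" (the principal point, pixels), "D" ([k1, k2, p1, p2, k3] as OpenCV has them; the pictures are not rectified), "T" (4x4, takes a point from camera to world coordinates). Camera axes: x right, y down, z forward; pixel columns grow to the right and rows downward; lengths in m; the calibration is good to about 2 mm. A picture is of the moment at which its call begins. calibration takes no time and is no camera call.
- env.close_job(): hands the job in; it is judged then, once.
The state is a dict: "time_s": time; "q": joint angles; "qvel": joint speeds; "joint_efforts": joint torques, N m; "position": TCP position; "tool_rot": TCP orientation; "ft_force": force on the tool from outside, world axes, zero at the start; "wrist_torque": the same for the moment, N m; "grip_width": finger opening in m; "gripper_force": force on a finger pad.
Only numpy, scipy, OpenCV 4.12 (cv2) and the standard library are available. Lean on these libraries where they do the work, as an engineer would, in place of code of your own. Each camera call takes 0.05 s, during which the arm holds its last target. There are 200 camera calls.

## Working session

There is one attempt and no reset: what is moved stays moved. The work goes in short steps, Python scripts to look and compute and a shell command to move; the robot and the scene stay as the last step left them, time stands still between calls to the robot, and variables do not carry over. Pictures are saved under pics/ and viewed, at most 10 in all, crops included, and the job is handed in when it is done.

```bash
ls; mkdir -p pics
python3 - <<'E'
from rig import env, optics
import cv2, numpy as np
for n in("scene","top"):
    im=optics.get_image(n); cv2.imwrite(f"pics/{n}0.png",im[:,:,::-1]); c=optics.calibration(n); print(n,c)
s=env.observe(); print(s)
E
```

```text
pics
scene {'fov_y': 48.7187212764921, 'cx': 312.45979617094633, 'cy': 252.1316937049229, 'D': array([0.03336337, 0.        , 0.        , 0.        , 0.        ]), 'T': array([[ 0.70632247,  0.55401146, -0.44065845,  0.95626323],
       [ 0.7076645 , -0.5683271 ,  0.41978001, -0.36590751],
       [-0.0178752 , -0.6083384 , -0.79347644,  0.76266765],
       [ 0.        ,  0.        ,  0.        ,  1.        ]])}
top {'fov_y': 50.700948388464056, 'cx': 319.09264311191083, 'cy': 230.1301959950927, 'D': array([-0.11129446,  0.        ,  0.        ,  0.        ,  0.        ]), 'T': array([[ 1.74391799e-02, -9.92659680e-01,  1.19677207e-01,
         4.65035273e-01],
       [-9.99844344e-01, -1.76341372e-02, -5.70130438e-04,
        -2.36172517e-02],
       [ 2.67634978e-03, -1.19648636e-01, -9.92812692e-01,
         1.12642387e+00],
       [ 0.00000000e+00,  0.00000000e+00,  0.00000000e+00,
         1.00000000e+00]])}
{'time_s': 0.1, 'q': array([ 6.00317705e+01,  2.18358943e+01,  7.43779464e+01,  1.33145339e-04,
        8.38574654e+01, -1.23369953e+01]), 'qvel': array([-0.05441933, -0.06805566, -0.23233882,  0.05173278,  0.05355342,
        0.04224661]), 'joint_efforts': array([ 3.89269771e-03, -4.49218726e+01, -2.31655544e+01, -1.90859196e-04,
        3.68618552e-03, -1.04621738e-04]), 'position': array([0.16647295, 0.52393635, 0.2307996 ]), 'tool_rot': array([[-9.53025533e-01,  3.02889328e-01, -6.23666666e-04],
       [ 3.02889851e-01,  9.53024962e-01, -1.07698157e-03],
       [ 2.68163678e-04, -1.21529323e-03, -9.99999226e-01]]), 'ft_force': array([-1.04811638, -0.13452874, -0.5217594 ]), 'wrist_torque': array([ 0.01142284, -0.00401397,  0.00391083]), 'gripper_force': 0.0, 'grip_width': 0.08552072657818208}
```

View pics/scene0.png

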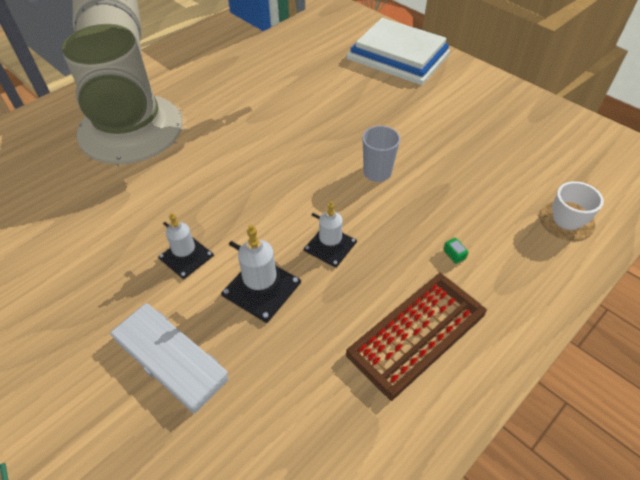

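View pics/top0.png

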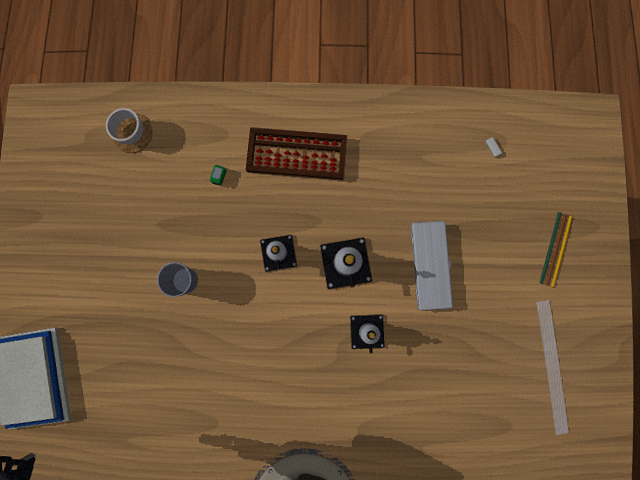

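The scene shows three dusters: top view at (346,263), (278,252) and (368,332), which in the scene view are (262,285), (330,240) and (186,252). The middle one has the largest plate, so it looks like the 100 mm one. I'll measure the plates and the brass, and crop.

```bash
cat > h.py <<'E'
from rig import env, optics
import cv2, numpy as np
def cam(n):
    c=optics.calibration(n); f=240/np.tan(np.radians(c["fov_y"]/2))
    return np.array([[f,0,c["cx"]],[0,f,c["cy"]],[0,0,1]]),np.array(c["D"]),np.array(c["T"])
def ray(n,p):
    K,D,T=cam(n); u=cv2.undistortPoints(np.array([[p]],float),K,D)[0,0]
    return T[:3,3],T[:3,:3]@np.array([u[0],u[1],1])
def onz(n,p,z):
    o,d=ray(n,p); return o+d*(z-o[2])/d[2]
def proj(n,P):
    K,D,T=cam(n); M=np.linalg.inv(T)
    return cv2.projectPoints(np.array([P],float),cv2.Rodrigues(M[:3,:3])[0],M[:3,3],K,D)[0][0,0]
def tri(p,q):
    o,d=ray("scene",p); a,b=ray("top",q)
    t=np.linalg.lstsq(np.c_[d,-b],a-o,rcond=None)[0]
    A=o+t[0]*d;B=a+t[1]*b; return (A+B)/2,np.linalg.norm(A-B)
E
python3 - <<'E'
from h import *
for n in("top","scene"):
    im=cv2.imread(f"pics/{n}0.png"); hsv=cv2.cvtColor(im,cv2.COLOR_BGR2HSV)
    m=(hsv[...,2]<45).astype(np.uint8)*255
    m=cv2.morphologyEx(m,cv2.MORPH_CLOSE,np.ones((3,3)))
    for c in cv2.findContours(m,0,2)[0]:
        x,y,w,h=cv2.boundingRect(c)
        if 25<w<90 and 25<h<90 and 150<x<400 and 180<y<350:
            r=cv2.minAreaRect(c); cor=cv2.boxPoints(r); W=[onz(n,p,.012) for p in cor]
            print(n,(x,y,w,h),"rect",np.round(r[0]),[round(np.linalg.norm(W[i]-W[i-1]),3) for i in range(4)],"ctr",np.mean(W,0).round(4))
    b=cv2.inRange(hsv,(15,130,70),(30,255,255))
    if n=="top": roi=(325,240,50,50)
    else: roi=(235,220,40,50)
    x,y,w,h=roi
    out=cv2.resize(im[y:y+h,x:x+w],None,fx=8,fy=8,interpolation=cv2.INTER_NEAREST)
    cv2.imwrite(f"pics/{n}_c.png",out)
a=cv2.imread("pics/top_c.png");b=cv2.imread("pics/scene_c.png")
cv2.imwrite("pics/both.png",np.hstack([a,b]))
E
```

```text
top (351, 315, 34, 38) rect [367. 334.] [np.float64(0.08), np.float64(0.071), np.float64(0.08), np.float64(0.071)] ctr [ 0.3745 -0.1328  0.012 ]
top (321, 238, 51, 51) rect [346. 264.] [np.float64(0.102), np.float64(0.1), np.float64(0.102), np.float64(0.099)] ctr [ 0.5263 -0.0842  0.012 ]
top (261, 235, 36, 36) rect [278. 253.] [np.float64(0.071), np.float64(0.071), np.float64(0.071), np.float64(0.071)] ctr [0.5478 0.0653 0.012 ]
scene (223, 268, 76, 54) rect [260. 288.] [np.float64(0.096), np.float64(0.111), np.float64(0.103), np.float64(0.105)] ctr [ 0.5291 -0.0834  0.012 ]
scene (162, 243, 48, 34) rect [185. 256.] [np.float64(0.068), np.float64(0.074), np.float64(0.071), np.float64(0.071)] ctr [ 0.383  -0.1326  0.012 ]
scene (305, 235, 49, 30) rect [330. 245.] [np.float64(0.073), np.float64(0.071), np.float64(0.077), np.float64(0.068)] ctr [0.5497 0.0645 0.012 ]
```

View pics/both.png

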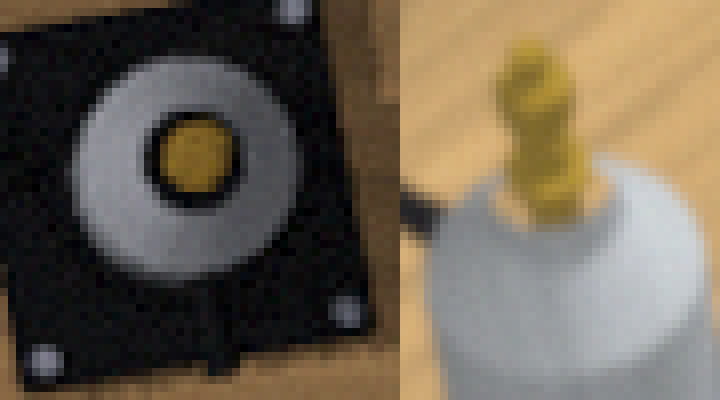

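Plate sides measure about 100 mm for the middle duster and 71 mm for the other two. The duster meant is the middle one, at top (346,263) and scene (262,285). The crop shows its brass valve centred near (349,259) in the top view, with its tip at about (250.5,225.5) in the scene view.

Run:
```python
from h import *
P,g=tri((250.4,226),(349.1,258.9)); print("tri tip",P.round(4),g)
t=cv2.imread("pics/top0.png"); hs=cv2.cvtColor(t,cv2.COLOR_BGR2HSV)
b=cv2.inRange(hs,(12,110,60),(35,255,255))[250:268,340:358]; m=cv2.moments(b,True)
c=(340+m["m10"]/m["m00"],250+m["m01"]/m["m00"]); print("brass top",c,m["m00"])
for z in(.16,.17,.18): print(z,onz("top",c,z).round(4))
for XY in((.5263,-.0842),(.528,-.0835)):
  for e in(0,.004,.008,.012,.016):
    print(XY,e,"scene tip",proj("scene",(*XY,.166+e)).round(1),"nutbot",proj("scene",(*XY,.148+e)).round(1),"top",proj("top",(*XY,.166+e)).round(1))
  print("neck",proj("scene",(*XY,.132)).round(1),"collar",proj("scene",(*XY,.136)).round(1))
```

```text
tri tip [ 0.5268 -0.0816  0.169 ] 0.000655508956909457
brass top (348.9846153846154, 259.0153846153846) 65.0
0.16 [ 0.527  -0.0822  0.16  ]
0.17 [ 0.5263 -0.0816  0.17  ]
0.18 [ 0.5257 -0.081   0.18  ]
(0.5263, -0.0842) 0 scene tip [248.9 228.1] nutbot [250.2 235.9] top [350.2 259.2]
(0.5263, -0.0842) 0.004 scene tip [248.6 226.4] nutbot [249.9 234.2] top [350.3 259.1]
(0.5263, -0.0842) 0.008 scene tip [248.2 224.6] nutbot [249.6 232.5] top [350.5 258.9]
(0.5263, -0.0842) 0.012 scene tip [247.9 222.8] nutbot [249.3 230.8] top [350.6 258.8]
(0.5263, -0.0842) 0.016 scene tip [247.6 221. ] nutbot [249. 229.] top [350.8 258.7]
neck [251.4 242.5] collar [251.1 240.9]
(0.528, -0.0835) 0 scene tip [250.  228.5] nutbot [251.3 236.2] top [349.9 258.3]
(0.528, -0.0835) 0.004 scene tip [249.7 226.7] nutbot [251.  234.5] top [350.  258.2]
(0.528, -0.0835) 0.008 scene tip [249.4 225. ] nutbot [250.7 232.8] top [350.1 258. ]
(0.528, -0.0835) 0.012 scene tip [249.1 223.2] nutbot [250.4 231.1] top [350.3 257.9]
(0.528, -0.0835) 0.016 scene tip [248.7 221.4] nutbot [250.1 229.4] top [350.4 257.7]
neck [252.5 242.9] collar [252.2 241.2]
```

The two-view tip is near (0.527, -0.082, 0.17), on the plate's centre to about 2 mm. I'll move over it with the gripper shut and touch the tip lightly to get the exact height, since the pin cannot go down while locked.

```bash
python3 -m jog '[{"linear":[-0.73,-0.65,0],"roll":0},{"linear":[-0.73,-0.65,0],"roll":0},{"linear":[-0.73,-0.65,0],"roll":0},{"linear":[-0.73,-0.65,0],"roll":0},{"linear":[-0.73,-0.65,0],"roll":0},{"linear":[-0.73,-0.65,0],"roll":0},{"linear":[-0.73,-0.65,0],"roll":0},{"linear":[-0.73,-0.65,0],"roll":0},{"linear":[-0.73,-0.65,0],"roll":0},{"linear":[-0.73,-0.65,0],"roll":0},{"linear":[-0.73,-0.65,0],"roll":0},{"linear":[-0.73,-0.65,0],"roll":0}]' -1 20
python3 -m jog '[{"linear":[-0.73,-0.65,0],"roll":0},{"linear":[-0.73,-0.65,0],"roll":0},{"linear":[-0.73,-0.65,0],"roll":0},{"linear":[-0.73,-0.65,0],"roll":0},{"linear":[-0.73,-0.65,0],"roll":0},{"linear":[-0.73,-0.65,0],"roll":0},{"linear":[-0.04,-0.02,0],"roll":0},{"linear":[0,0,0],"roll":0},{"linear":[0,0,0],"roll":0},{"linear":[0,0,0],"roll":0}]'
python3 - <<'E'
from h import *
s=env.observe(); print(s["q"].round(1),s["position"],s["tool_rot"].round(3))
E
```

```text
time_s: 1.1
position: [0.4064, 0.1187, 0.2313]
tool_rot: [[-0.953, 0.303, -0.0], [0.303, 0.953, 0.0], [0.0, -0.0, -1.0]]
ft_force: [1.1, 0.9, 0.6]
grip_width: 0.0001
gripper_force: 0.0
time_s: 1.93
position: [0.5264, -0.0813, 0.2314]
tool_rot: [[-0.953, 0.302, -0.0], [0.302, 0.953, 0.0], [0.001, 0.0, -1.0]]
ft_force: [0.1, 1.0, 0.4]
grip_width: 0.0001
gripper_force: 0.0
[-21.5  20.1  77.    0.   82.9 -94. ] [ 0.52644427 -0.08126471  0.23136506] [[-0.953  0.302 -0.   ]
 [ 0.302  0.953  0.   ]
 [ 0.001  0.    -1.   ]]
```

```bash
python3 -m jog '[{"linear":[0,0,0.095],"roll":1},{"linear":[0,0,0.095],"roll":1},{"linear":[0,0,0.095],"roll":1},{"linear":[0,0,0.095],"roll":1},{"linear":[0,0,0.095],"roll":1},{"linear":[0,0,0.095],"roll":1},{"linear":[0,0,0.095],"roll":1},{"linear":[0,0,0.095],"roll":1},{"linear":[0,0,0.095],"roll":1},{"linear":[0,0,0.095],"roll":1},{"linear":[0,0,0.095],"roll":1},{"linear":[0,0,0.095],"roll":1}]'
python3 -m jog '[{"linear":[0,0,0.025],"roll":0},{"linear":[0,0,0.025],"roll":0},{"linear":[0,0,0.025],"roll":0},{"linear":[0,0,0.025],"roll":0},{"linear":[0,0,0],"roll":0}]'
python3 - <<'E'
from h import *
im=optics.get_image("scene"); cv2.imwrite("pics/s1.png",cv2.resize(im[200:260,215:295,::-1],None,fx=9,fy=9,interpolation=cv2.INTER_CUBIC))
E
```

```text
time_s: 2.93
position: [0.5265, -0.081, 0.186]
tool_rot: [[-0.212, 0.977, 0.0], [0.977, 0.212, -0.0], [-0.0, 0.0, -1.0]]
ft_force: [0.8, 0.3, -0.2]
grip_width: 0.0
gripper_force: 0.0
time_s: 3.35
position: [0.5269, -0.0822, 0.1817]
tool_rot: [[-0.215, 0.977, -0.0], [0.977, 0.215, 0.0], [0.0, -0.0, -1.0]]
ft_force: [0.5, -0.1, 0.2]
grip_width: -0.0
gripper_force: 0.0
```

View pics/s1.png

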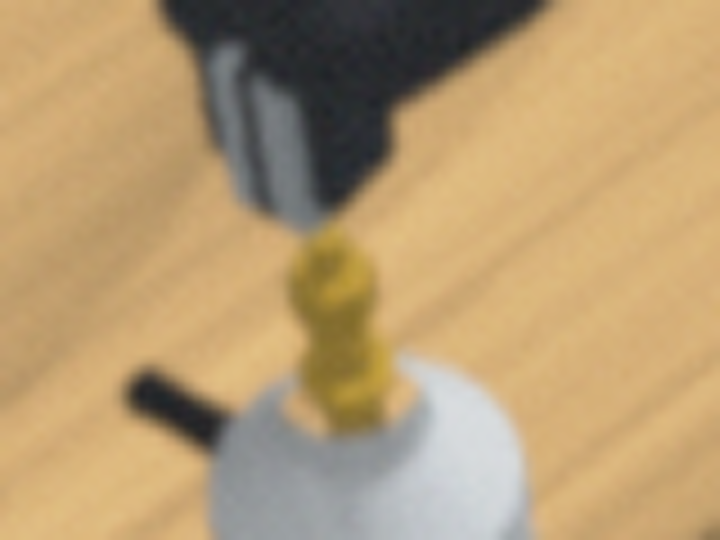

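The crop shows the shut fingertips just above the pin tip at crop (325,232). The nut spans crop x 290–375. I'll feel down in small steps.

```bash
for i in 1; do :; done
python3 -m jog '[{"linear":[0,0,0.025],"roll":0},{"linear":[0,0,0.025],"roll":0},{"linear":[0,0,0],"roll":0}]' | grep -E "posi|ft"
python3 -m jog '[{"linear":[0,0,0.025],"roll":0},{"linear":[0,0,0.025],"roll":0},{"linear":[0,0,0],"roll":0}]'| grep -E "posi|ft"
```

```text
position: [0.5269, -0.0824, 0.1795]
ft_force: [0.4, 0.1, 0.5]
position: [0.5269, -0.0823, 0.1775]
ft_force: [-0.2, -0.4, -0.5]
```

```bash
python3 -m jog '[{"linear":[0,0,0.025],"roll":0},{"linear":[0,0,0.025],"roll":0},{"linear":[0,0,0],"roll":0}]' | grep -E "posi|ft"
```

```text
position: [0.5269, -0.0823, 0.1755]
ft_force: [-0.8, -0.0, 0.0]
```

```bash
python3 -m jog '[{"linear":[0,0,0.025],"roll":0},{"linear":[0,0,0],"roll":0},{"linear":[0,0,0],"roll":0}]' | grep -E "posi|ft"
```

```text
position: [0.527, -0.0824, 0.1747]
ft_force: [-0.0, 0.6, 0.4]
```

```bash
python3 -m jog '[{"linear":[0,0,0.025],"roll":0},{"linear":[0,0,0],"roll":0},{"linear":[0,0,0],"roll":0}]' | grep -E "posi|ft"
```

```text
position: [0.527, -0.0824, 0.1737]
ft_force: [-0.2, 1.3, 0.3]
```

```bash
python3 -m jog '[{"linear":[0,0,0.025],"roll":0},{"linear":[0,0,0],"roll":0},{"linear":[0,0,0],"roll":0}]' | grep -E "posi|ft"
```

```text
position: [0.527, -0.0823, 0.1727]
ft_force: [-0.2, -0.1, -0.8]
```

```bash
python3 -m jog '[{"linear":[0,0,0.025],"roll":0},{"linear":[0,0,0],"roll":0},{"linear":[0,0,0],"roll":0}]' | grep -E "posi|ft"
```

```text
position: [0.527, -0.0823, 0.1717]
ft_force: [0.4, 0.2, 0.6]
```

```bash
python3 -m jog '[{"linear":[0,0,0.025],"roll":0},{"linear":[0,0,0],"roll":0},{"linear":[0,0,0],"roll":0}]' | grep -E "posi|ft"
```

```text
position: [0.527, -0.0823, 0.1707]
ft_force: [-0.8, 0.9, 0.7]
```

```bash
python3 -m jog '[{"linear":[0,0,0.025],"roll":0},{"linear":[0,0,0],"roll":0},{"linear":[0,0,0],"roll":0}]' | grep -E "posi|ft"
```

```text
position: [0.527, -0.0823, 0.1697]
ft_force: [-0.2, -0.6, -0.2]
```

```bash
python3 -m jog '[{"linear":[0,0,0.025],"roll":0},{"linear":[0,0,0],"roll":0},{"linear":[0,0,0],"roll":0}]' | grep -E "posi|ft"
```

```text
position: [0.5271, -0.0824, 0.1689]
ft_force: [-0.2, 0.6, 2.3]
```

```bash
python3 -m jog '[{"linear":[0,0,0.0125],"roll":0},{"linear":[0,0,0],"roll":0},{"linear":[0,0,0],"roll":0}]' | grep -E "posi|ft"
```

```text
position: [0.5271, -0.0824, 0.1684]
ft_force: [0.3, -0.4, 3.2]
```

```bash
python3 -m jog '[{"linear":[0,0,0.0125],"roll":0},{"linear":[0,0,0],"roll":0},{"linear":[0,0,0],"roll":0}]' | grep -E "posi|ft"
python3 -m jog '[{"linear":[0,0,0],"roll":0}]' | grep -E "posi|ft"
```

```text
position: [0.5271, -0.0824, 0.168]
ft_force: [-0.8, -0.7, 5.1]
position: [0.5271, -0.0824, 0.168]
ft_force: [-0.3, 0.0, 5.5]
```

Contact force starts at about z = 0.1690, so e ≈ 3 mm and the nut spans roughly 0.151–0.160. I'll lift, open, and wind the wrist back for the long anticlockwise turn.

```bash
python3 -m jog '[{"linear":[0,0,-0.4],"roll":0},{"linear":[0,0,-0.4],"roll":0},{"linear":[0,0,0],"roll":1},{"linear":[0,0,0],"roll":1},{"linear":[0,0,0],"roll":1},{"linear":[0,0,0],"roll":1},{"linear":[0,0,0],"roll":1},{"linear":[0,0,0],"roll":1},{"linear":[0,0,0],"roll":1},{"linear":[0,0,0],"roll":1},{"linear":[0,0,0],"roll":1},{"linear":[0,0,0],"roll":1}]' | grep -E "posi|ft"
python3 -m jog '[{"linear":[0,0,0],"roll":1},{"linear":[0,0,0],"roll":1},{"linear":[0,0,0],"roll":1},{"linear":[0,0,0],"roll":1},{"linear":[0,0,0],"roll":1},{"linear":[0,0,0],"roll":1},{"linear":[0,0,0],"roll":1},{"linear":[0,0,0],"roll":1},{"linear":[0,0,0],"roll":1},{"linear":[0,0,0],"roll":1},{"linear":[0,0,0],"roll":1},{"linear":[0,0,0],"roll":1}]' 0 | grep -E "posi|ft|wid"
python3 -m jog '[{"linear":[0,0,0.2],"roll":1},{"linear":[0,0,0.2],"roll":1},{"linear":[0,0,0.2],"roll":1},{"linear":[0,0,0.2],"roll":1},{"linear":[0,0,0.2],"roll":1},{"linear":[0,0,0.2],"roll":1},{"linear":[0,0,0.1],"roll":0},{"linear":[0,0,0.1],"roll":0},{"linear":[0,0,0],"roll":0}]'
python3 - <<'E'
from h import *
s=env.observe(); print(s["q"].round(1))
im=optics.get_image("scene"); cv2.imwrite("pics/s2.png",cv2.resize(im[200:260,215:295,::-1],None,fx=9,fy=9,interpolation=cv2.INTER_CUBIC))
E
```

```text
position: [0.5268, -0.0823, 0.1991]
ft_force: [-0.8, -0.5, 1.3]
position: [0.5268, -0.0823, 0.1992]
ft_force: [0.7, -0.3, 0.3]
grip_width: 0.0426
time_s: 9.23
position: [0.5267, -0.0822, 0.143]
tool_rot: [[0.793, -0.609, -0.001], [-0.609, -0.793, 0.001], [-0.001, 0.0, -1.0]]
ft_force: [-0.2, -0.1, 0.8]
grip_width: 0.0427
gripper_force: 0.0
[-21.6  24.9  85.1  -0.   70.1 105.9]
```

View pics/s2.png

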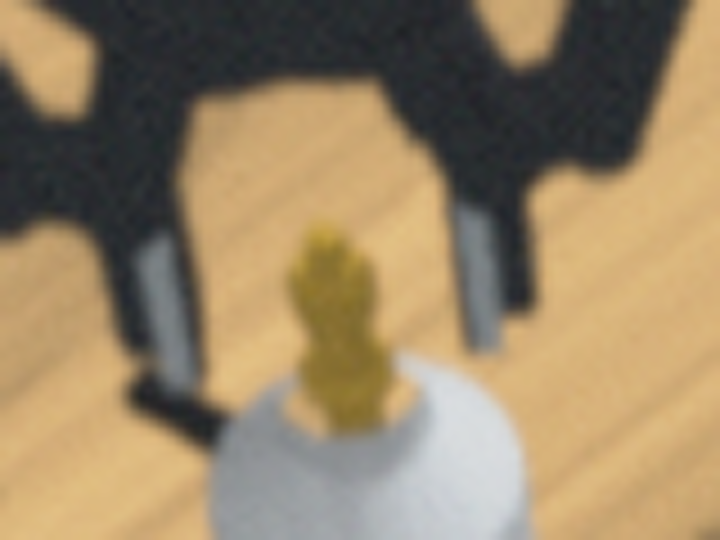

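The pads straddle the brass, the left at crop x≈175 and the right at x≈480, with the valve at 330. That is centred to about 1 mm. I'll close gently and read the side force.

```bash
python3 -m jog '[{"linear":[0,0,0],"roll":0},{"linear":[0,0,0],"roll":0},{"linear":[0,0,0],"roll":0},{"linear":[0,0,0],"roll":0},{"linear":[0,0,0],"roll":0},{"linear":[0,0,0],"roll":0}]' -1 20
python3 -m jog '[{"linear":[0,0,0],"roll":0}]'; python3 -c "
from h import *
s=env.observe();print(s['tool_rot'].T@s['ft_force'],s['wrist_torque'])"
```

```text
time_s: 9.78
position: [0.5274, -0.0821, 0.144]
tool_rot: [[0.792, -0.61, 0.001], [-0.61, -0.792, 0.0], [0.001, -0.001, -1.0]]
ft_force: [3.1, 3.9, 1.5]
grip_width: 0.0128
gripper_force: 19.6
time_s: 9.87
position: [0.5275, -0.0821, 0.144]
tool_rot: [[0.792, -0.61, 0.001], [-0.61, -0.792, 0.0], [0.001, -0.001, -1.0]]
ft_force: [3.3, 5.2, 1.7]
grip_width: 0.0125
gripper_force: 19.6
[-0.53854832 -6.16700694 -1.70091799] [ 0.64918423 -0.55468713  0.02574044]
```

```bash
python3 -m jog '[{"linear":[0,-0.0125,0],"roll":0},{"linear":[0,0,0],"roll":0},{"linear":[0,0,0],"roll":0}]' | grep -E "pos|wid"; python3 -c "
from h import *
s=env.observe();print(s['tool_rot'].T@s['ft_force'],s['wrist_torque'])"
```

```text
position: [0.5275, -0.082, 0.1439]
grip_width: 0.0126
[ 0.27771836 -3.78216806 -2.18241884] [ 0.41038763 -0.39594613  0.01661068]
```

```bash
python3 -m jog '[{"linear":[0,-0.02,0],"roll":0},{"linear":[0,0,0],"roll":0},{"linear":[0,0,0],"roll":0}]' - 35 | grep -E "pos|wid"; python3 -c "
from h import *
s=env.observe();print(s['tool_rot'].T@s['ft_force'],s['wrist_torque'])"
python3 -m jog '[{"linear":[0,0,-0.002],"roll":-1},{"linear":[0,0,-0.002],"roll":-1},{"linear":[0,0,-0.002],"roll":-1},{"linear":[0,0,-0.002],"roll":-1},{"linear":[0,0,-0.002],"roll":-1},{"linear":[0,0,-0.002],"roll":-1},{"linear":[0,0,0],"roll":0}]'; python3 -c "
from h import *
s=env.observe();print(s['tool_rot'].T@s['ft_force'],s['wrist_torque'],s['q'])"
```

```text
position: [0.5276, -0.0818, 0.1438]
grip_width: 0.0119
[ 1.32498896  1.514512   -2.41673124] [-0.34468656  0.13468892 -0.04665385]
time_s: 10.95
position: [0.5278, -0.0814, 0.1442]
tool_rot: [[0.992, -0.13, -0.0], [-0.13, -0.992, 0.0], [-0.0, 0.0, -1.0]]
ft_force: [1.0, 0.9, 1.4]
grip_width: 0.0118
gripper_force: 34.1
[ 0.85090414 -1.06294171 -1.38036411] [ 0.0129466 -0.0784378 -0.0200556] [-2.14765418e+01  2.48606119e+01  8.49451720e+01 -2.33895517e-03
  7.02021297e+01  7.59928385e+01]
```

Lateral force is now near zero. I continue the turn, rising with the nut, and read the torque while still moving.

```bash
python3 -m jog '[{"linear":[0,0,-0.002],"roll":-1},{"linear":[0,0,-0.002],"roll":-1},{"linear":[0,0,-0.002],"roll":-1},{"linear":[0,0,-0.002],"roll":-1},{"linear":[0,0,-0.002],"roll":-1},{"linear":[0,0,-0.002],"roll":-1},{"linear":[0,0,-0.002],"roll":-1},{"linear":[0,0,-0.002],"roll":-1},{"linear":[0,0,-0.002],"roll":-1},{"linear":[0,0,-0.002],"roll":-1}]'; python3 -c "
from h import *
s=env.observe();print(s['tool_rot'].T@s['ft_force'],s['wrist_torque'],s['q'])"
```

```text
time_s: 11.78
position: [0.5276, -0.0807, 0.1448]
tool_rot: [[0.738, 0.675, -0.001], [0.675, -0.738, 0.001], [0.0, -0.001, -1.0]]
ft_force: [-0.3, 2.9, 2.2]
grip_width: 0.0116
gripper_force: 34.1
[ 1.71311542 -2.39114208 -2.2434597 ] [ 0.49357    -0.01595289 -0.02575252] [-2.14467632e+01  2.48066164e+01  8.49065567e+01  6.13883973e-02
  7.03489100e+01  2.61003122e+01]
```

```bash
python3 -m jog '[{"linear":[0.008,-0.015,-0.01],"roll":0},{"linear":[0,0,-0.002],"roll":-1},{"linear":[0,0,-0.002],"roll":-1},{"linear":[0,0,-0.002],"roll":-1},{"linear":[0,0,-0.002],"roll":-1},{"linear":[0,0,-0.002],"roll":-1},{"linear":[0,0,-0.002],"roll":-1},{"linear":[0,0,-0.002],"roll":-1},{"linear":[0,0,-0.002],"roll":-1},{"linear":[0,0,-0.002],"roll":-1},{"linear":[0,0,-0.002],"roll":-1}]'; python3 -c "
from h import *
s=env.observe();print(s['tool_rot'].T@s['ft_force'],s['wrist_torque'],s['q'])"
```

```text
time_s: 12.7
position: [0.5269, -0.0803, 0.1459]
tool_rot: [[-0.04, 0.999, -0.002], [0.999, 0.04, 0.001], [0.001, -0.002, -1.0]]
ft_force: [-2.2, 1.7, 2.7]
grip_width: 0.0121
gripper_force: 34.1
[ 1.81236887 -2.13081228 -2.65820409] [ 0.30361399  0.33583218 -0.02570618] [-2.14038235e+01  2.47009745e+01  8.48809398e+01  7.15302270e-04
  7.05372500e+01 -2.37190280e+01]
```

```bash
python3 -m jog '[{"linear":[0.01,-0.012,-0.015],"roll":0},{"linear":[0,0,-0.002],"roll":-1},{"linear":[0,0,-0.002],"roll":-1},{"linear":[0,0,-0.002],"roll":-1},{"linear":[0,0,-0.002],"roll":-1},{"linear":[0,0,-0.002],"roll":-1},{"linear":[0,0,-0.002],"roll":-1},{"linear":[0,0,-0.002],"roll":-1},{"linear":[0,0,-0.002],"roll":-1}]'; python3 -c "
from h import *
s=env.observe();print(s['tool_rot'].T@s['ft_force'],s['wrist_torque'],s['q'])"
```

```text
time_s: 13.45
position: [0.5263, -0.0804, 0.1471]
tool_rot: [[-0.672, 0.74, -0.002], [0.74, 0.672, -0.0], [0.001, -0.002, -1.0]]
ft_force: [-2.2, -0.2, 0.3]
grip_width: 0.0119
gripper_force: 34.2
[ 1.32777616 -1.74284432 -0.26290603] [-0.12983284  0.51162511 -0.06532172] [-2.14087947e+01  2.45803865e+01  8.48725879e+01 -5.87740355e-02
  7.06650986e+01 -6.36173384e+01]
```

```bash
python3 -m jog '[{"linear":[0.005,-0.01,-0.002],"roll":-1},{"linear":[0,0,-0.002],"roll":-1},{"linear":[0,0,-0.002],"roll":-1},{"linear":[0,0,-0.002],"roll":-1}]' >/dev/null; python3 -c "
from h import *
s=env.observe();print(s['tool_rot'].T@s['ft_force'],s['wrist_torque'],s['q'][5],s['position'])"
python3 -m jog '[{"linear":[0,0,-0.002],"roll":-1},{"linear":[0,0,-0.002],"roll":-1},{"linear":[0,0,-0.002],"roll":-1},{"linear":[0,0,-0.002],"roll":-1}]' >/dev/null; python3 -c "
from h import *
s=env.observe();print(s['tool_rot'].T@s['ft_force'],s['wrist_torque'],s['q'][5],s['position'])"
```

```text
[ 1.70928285 -1.77308501 -0.18555208] [-0.17609971  0.41360863 -0.05827068] -83.64797737124185 [ 0.52607705 -0.08067319  0.14741838]
[-1.24733012 -3.3850251   3.59611936] [-0.46155829 -0.1079696   0.06463675] -103.65134439280042 [ 0.52661896 -0.08113062  0.14782826]
```

```bash
python3 -m jog '[{"linear":[0,0,0],"roll":-1},{"linear":[0,0,0],"roll":-1},{"linear":[0,0,0],"roll":-1}]' >/dev/null; python3 -c "
from h import *
s=env.observe();print(s['tool_rot'].T@s['ft_force'],s['wrist_torque'],s['q'][5],s['position'])"
python3 -m jog '[{"linear":[0,0,0],"roll":-1},{"linear":[0,0,0],"roll":-1},{"linear":[0,0,0],"roll":-1}]' >/dev/null; python3 -c "
from h import *
s=env.observe();print(s['tool_rot'].T@s['ft_force'],s['wrist_torque'],s['q'][5],s['position'])"
```

```text
[ 0.14870672 -3.06070606  1.02554456] [-0.58042524 -0.07793315  0.00569385] -118.64813523640292 [ 0.52668749 -0.08117074  0.14780789]
[-2.09638729 -1.7376484   2.50128116] [-0.18479289 -0.32379465  0.0505807 ] -133.6501831961191 [ 0.52685608 -0.08092821  0.14786544]
```

```bash
python3 -m jog '[{"linear":[0,0,0],"roll":0},{"linear":[0,0,0],"roll":0}]' | grep -E "wid|gripper"
python3 -m jog '[{"linear":[0,0,0],"roll":0},{"linear":[0,0,0],"roll":0},{"linear":[0,0,0],"roll":0},{"linear":[0,0,0],"roll":0},{"linear":[0,0,0],"roll":0},{"linear":[0,0,0],"roll":0}]' 0
python3 - <<'E'
from h import *
a=cv2.imread("pics/s2.png"); im=optics.get_image("scene"); b=cv2.resize(im[200:260,215:295,::-1],None,fx=9,fy=9,interpolation=cv2.INTER_CUBIC)
cv2.imwrite("pics/s3.png",np.hstack([a[150:450,200:500],b[150:450,200:500]]))
E
```

```text
grip_width: 0.012
gripper_force: 34.1
time_s: 15.28
position: [0.5267, -0.0803, 0.1481]
tool_rot: [[-0.925, -0.38, -0.0], [-0.38, 0.925, 0.0], [0.0, 0.0, -1.0]]
ft_force: [-0.1, 0.1, 0.1]
grip_width: 0.0429
gripper_force: 0.0
```

View pics/s3.png

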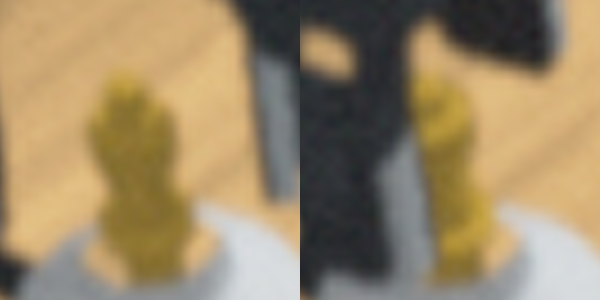

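The nut's lower edge stands higher than before (about y 145 against 168 in the crop halves), so more barrel shows. The nut has risen. I'll lift, shut, and press the pin. Its travel will also check the nut.

```bash
python3 -m jog '[{"linear":[0,0,-0.35],"roll":0},{"linear":[0.01,-0.025,-0.35],"roll":0},{"linear":[0,0,0],"roll":0}]' | grep -E "pos"
python3 -m jog '[{"linear":[0,0,0],"roll":0},{"linear":[0,0,0],"roll":0},{"linear":[0,0,0],"roll":0},{"linear":[0,0,0],"roll":0},{"linear":[0,0,0],"roll":0},{"linear":[0,0,0],"roll":0},{"linear":[0,0,0.05],"roll":0},{"linear":[0,0,0.05],"roll":0},{"linear":[0,0,0],"roll":0},{"linear":[0,0,0],"roll":0}]' -1 20
```

```text
position: [0.5277, -0.0819, 0.1783]
time_s: 16.42
position: [0.5267, -0.0815, 0.1719]
tool_rot: [[-0.925, -0.381, -0.0], [-0.381, 0.925, 0.0], [0.0, 0.0, -1.0]]
ft_force: [-0.3, -0.2, 0.2]
grip_width: -0.0002
gripper_force: 0.0
```

```bash
python3 -m jog '[{"linear":[0,0,0.04],"roll":0},{"linear":[0,0,0.035],"roll":0},{"linear":[0,0,0],"roll":0},{"linear":[0,0,0],"roll":0}]' | grep -E "pos|ft"
```

```text
position: [0.5268, -0.0815, 0.1692]
ft_force: [0.6, 0.4, 0.4]
```

```bash
python3 -m jog '[{"linear":[0,0,0.015],"roll":0},{"linear":[0,0,0],"roll":0},{"linear":[0,0,0],"roll":0}]' | grep -E "pos|ft"
```

```text
position: [0.5268, -0.0815, 0.1686]
ft_force: [0.6, 0.8, 2.1]
```

```bash
python3 -m jog '[{"linear":[0,0,0.015],"roll":0},{"linear":[0,0,0],"roll":0},{"linear":[0,0,0],"roll":0}]' | grep -E "pos|ft"
```

```text
position: [0.5268, -0.0815, 0.168]
ft_force: [-0.4, 0.9, 3.6]
```

```bash
python3 -m jog '[{"linear":[0,0,0.015],"roll":0},{"linear":[0,0,0],"roll":0},{"linear":[0,0,0],"roll":0}]' | grep -E "pos|ft"
```

```text
position: [0.5268, -0.0815, 0.1674]
ft_force: [-0.0, 0.3, 3.3]
```

```bash
python3 -m jog '[{"linear":[0,0,0.015],"roll":0},{"linear":[0,0,0],"roll":0},{"linear":[0,0,0],"roll":0}]' | grep -E "pos|ft"
```

```text
position: [0.5268, -0.0815, 0.1667]
ft_force: [0.9, 0.9, 5.1]
```

```bash
python3 -m jog '[{"linear":[0,0,0.01],"roll":0},{"linear":[0,0,0],"roll":0},{"linear":[0,0,0],"roll":0}]' | grep -E "pos|ft"
```

```text
position: [0.5268, -0.0815, 0.1663]
ft_force: [-0.0, 0.4, 4.5]
```

```bash
python3 -m jog '[{"linear":[0,0,0.008],"roll":0},{"linear":[0,0,0],"roll":0},{"linear":[0,0,0],"roll":0}]' | grep -E "pos|ft"; python3 -m jog '[{"linear":[0,0,0],"roll":0},{"linear":[0,0,0],"roll":0},{"linear":[0,0,0],"roll":0}]' | grep -E "pos|ft"
```

```text
position: [0.5268, -0.0815, 0.1661]
ft_force: [-0.2, 0.3, 5.2]
position: [0.5268, -0.0815, 0.166]
ft_force: [-0.7, -0.2, 5.7]
```

```bash
python3 -m jog '[{"linear":[0,0,0.01],"roll":0},{"linear":[0,0,0],"roll":0},{"linear":[0,0,0],"roll":0}]' | grep -E "pos|ft"; python3 -m jog '[{"linear":[0,0,0.005],"roll":0},{"linear":[0,0,0],"roll":0},{"linear":[0,0,0],"roll":0},{"linear":[0,0,0],"roll":0}]' | grep -E "pos|ft"
```

```text
position: [0.5268, -0.0815, 0.166]
ft_force: [-1.3, 0.8, 7.8]
position: [0.5269, -0.0815, 0.1659]
ft_force: [-1.5, -0.2, 7.9]
```

The hard stop is at z = 0.166, 3 mm below contact, with a force of about 8 N. That is below 15 N, so I hold for two seconds.

```bash
Z='nothing'; python3 -m jog '[{"linear":[0,0,0],"roll":0},{"linear":[0,0,0],"roll":0},{"linear":[0,0,0],"roll":0},{"linear":[0,0,0],"roll":0},{"linear":[0,0,0],"roll":0},{"linear":[0,0,0],"roll":0},{"linear":[0,0,0],"roll":0},{"linear":[0,0,0],"roll":0},{"linear":[0,0,0],"roll":0},{"linear":[0,0,0],"roll":0},{"linear":[0,0,0],"roll":0},{"linear":[0,0,0],"roll":0}]' | grep -E "time|pos|ft"
python3 -m jog '[{"linear":[0,0,0],"roll":0},{"linear":[0,0,0],"roll":0},{"linear":[0,0,0],"roll":0},{"linear":[0,0,0],"roll":0},{"linear":[0,0,0],"roll":0},{"linear":[0,0,0],"roll":0},{"linear":[0,0,0],"roll":0},{"linear":[0,0,0],"roll":0},{"linear":[0,0,0],"roll":0},{"linear":[0,0,0],"roll":0},{"linear":[0,0,0],"roll":0},{"linear":[0,0,0],"roll":0}]' | grep -E "time|pos|ft"
python3 -m jog '[{"linear":[0,0,-0.05],"roll":0},{"linear":[0,0,-0.35],"roll":0},{"linear":[0,0,-0.4],"roll":0},{"linear":[0,0,0],"roll":1},{"linear":[0,0,0],"roll":1},{"linear":[0,0,0],"roll":1},{"linear":[0,0,0],"roll":1},{"linear":[0,0,0],"roll":1},{"linear":[0,0,0],"roll":1},{"linear":[0,0,0],"roll":1},{"linear":[0,0,0],"roll":1},{"linear":[0,0,0],"roll":1}]' 0 | grep -E "time|pos|ft"
```

```text
time_s: 20.08
position: [0.5269, -0.0815, 0.1659]
ft_force: [-1.0, 1.1, 8.8]
time_s: 21.08
position: [0.5269, -0.0815, 0.1659]
ft_force: [-1.9, 0.2, 7.8]
time_s: 22.08
position: [0.5263, -0.0813, 0.1966]
ft_force: [0.3, -0.0, -0.1]
```

Step 2 should be met. Travel alone leaves little margin on the nut, so as a check I'll regrip, turn anticlockwise once more against its stop, and press again.

```bash
python3 -m jog '[{"linear":[0,0,0.12],"roll":1},{"linear":[0,0,0.12],"roll":1},{"linear":[0,0,0.12],"roll":1},{"linear":[0,0,0.12],"roll":1},{"linear":[0,0,0.12],"roll":1},{"linear":[0,0,0.12],"roll":1},{"linear":[0,0,0.12],"roll":1},{"linear":[0,0,0.12],"roll":1},{"linear":[0,0,0.12],"roll":1},{"linear":[0,0,0.12],"roll":1},{"linear":[0,0,0.02],"roll":0},{"linear":[0,0,0],"roll":0}]' | grep -E "time|pos|ft|wid"
python3 -m jog '[{"linear":[0,0,0],"roll":0},{"linear":[0,0,0],"roll":0},{"linear":[0,0,0],"roll":0},{"linear":[0,0,0],"roll":0},{"linear":[0,0,0],"roll":0},{"linear":[0,0,0],"roll":0},{"linear":[0,0,0],"roll":0}]' -1 35; python3 -c "
from h import *
s=env.observe();print(s['tool_rot'].T@s['ft_force'],s['wrist_torque'],s['q'][5],s['position'])"
```

```text
time_s: 23.08
position: [0.5264, -0.0813, 0.1479]
ft_force: [-0.4, 0.1, -0.5]
grip_width: 0.0429
time_s: 23.67
position: [0.5269, -0.0815, 0.1487]
tool_rot: [[-0.299, 0.954, 0.001], [0.954, 0.299, -0.0], [-0.0, 0.0, -1.0]]
ft_force: [1.4, -0.1, 1.2]
grip_width: 0.0117
gripper_force: 34.1
[-0.51768663  1.28906632 -1.15448235] [ 0.07013594 -0.12837055  0.0417188 ] -38.905135897577125 [ 0.52686846 -0.0814898   0.14873605]
```

```bash
python3 -m jog '[{"linear":[0,0,-0.002],"roll":-1},{"linear":[0,0,-0.002],"roll":-1},{"linear":[0,0,0],"roll":-1}]'>/dev/null; python3 -c "
from h import *
s=env.observe();print(s['tool_rot'].T@s['ft_force'],s['wrist_torque'],s['q'][5],s['position'])"
python3 -m jog '[{"linear":[0,0,-0.002],"roll":-1},{"linear":[0,0,-0.002],"roll":-1},{"linear":[0,0,0],"roll":-1}]'>/dev/null; python3 -c "
from h import *
s=env.observe();print(s['tool_rot'].T@s['ft_force'],s['wrist_torque'],s['q'][5],s['position'])"
python3 -m jog '[{"linear":[0,0,0],"roll":-1},{"linear":[0,0,0],"roll":-1},{"linear":[0,0,0],"roll":-1}]'>/dev/null; python3 -c "
from h import *
s=env.observe();print(s['tool_rot'].T@s['ft_force'],s['wrist_torque'],s['q'][5],s['position'])"
```

```text
[-0.33425153  1.00191814 -1.44406745] [ 0.15517462 -0.25365803 -0.06589348] -54.14075520203189 [ 0.52691735 -0.08147214  0.1488967 ]
[ 0.43613991  0.91413014 -1.70750349] [ 0.13655777 -0.25401653 -0.3489907 ] -69.1256216382265 [ 0.5269552  -0.08143473  0.14907079]
[ 0.56509935  1.35767601 -1.85284821] [ 0.35145551  0.05240739 -0.02832859] -84.1435479069762 [ 0.52652079 -0.08116458  0.1488635 ]
```

Torque climbed to 0.35 N m and then the pads slipped, so the nut is hard against its stop. Now I release it and press the pin once more.

```bash
python3 -m jog '[{"linear":[0,0,0],"roll":0},{"linear":[0,0,0],"roll":0},{"linear":[0,0,0],"roll":0},{"linear":[0,0,0],"roll":0},{"linear":[0,0,0],"roll":0},{"linear":[0,0,-0.35],"roll":0},{"linear":[0,0,-0.35],"roll":0},{"linear":[0,0,0],"roll":0},{"linear":[0,0,0],"roll":0}]' 0 | grep -E "pos|wid"
python3 -m jog '[{"linear":[0,0,0],"roll":0},{"linear":[0,0,0],"roll":0},{"linear":[0,0,0],"roll":0},{"linear":[0,0,0],"roll":0},{"linear":[0,0,0],"roll":0},{"linear":[0,0,0],"roll":0},{"linear":[0,0,0.05],"roll":0},{"linear":[0,0,0.05],"roll":0},{"linear":[0,0,0.03],"roll":0},{"linear":[0,0,0],"roll":0},{"linear":[0,0,0],"roll":0}]' -1 20
```

```text
position: [0.5269, -0.0816, 0.177]
grip_width: 0.0431
time_s: 26.08
position: [0.5267, -0.0815, 0.1716]
tool_rot: [[-0.886, 0.464, -0.0], [0.464, 0.886, 0.0], [0.0, -0.0, -1.0]]
ft_force: [-0.6, -0.3, -1.0]
grip_width: -0.0003
gripper_force: 0.0
```

```bash
python3 -m jog '[{"linear":[0,0,0.04],"roll":0},{"linear":[0,0,0.03],"roll":0},{"linear":[0,0,0.02],"roll":0},{"linear":[0,0,0.02],"roll":0},{"linear":[0,0,0.01],"roll":0},{"linear":[0,0,0.005],"roll":0},{"linear":[0,0,0],"roll":0},{"linear":[0,0,0],"roll":0}]' | grep -E "pos|ft"
```

```text
position: [0.5268, -0.0815, 0.1669]
ft_force: [-0.5, 1.0, 4.0]
```

```bash
python3 -m jog '[{"linear":[0,0,0.01],"roll":0},{"linear":[0,0,0],"roll":0},{"linear":[0,0,0],"roll":0}]' | grep -E "pos|ft"
```

```text
position: [0.5268, -0.0815, 0.1664]
ft_force: [-0.1, -0.1, 3.8]
```

```bash
python3 -m jog '[{"linear":[0,0,0.01],"roll":0},{"linear":[0,0,0.006],"roll":0},{"linear":[0,0,0],"roll":0},{"linear":[0,0,0],"roll":0}]' | grep -E "pos|ft"
python3 -m jog '[{"linear":[0,0,0],"roll":0},{"linear":[0,0,0],"roll":0},{"linear":[0,0,0],"roll":0},{"linear":[0,0,0],"roll":0},{"linear":[0,0,0],"roll":0},{"linear":[0,0,0],"roll":0},{"linear":[0,0,0],"roll":0},{"linear":[0,0,0],"roll":0},{"linear":[0,0,0],"roll":0},{"linear":[0,0,0],"roll":0},{"linear":[0,0,0],"roll":0},{"linear":[0,0,0],"roll":0}]' | grep -E "pos|ft"
python3 -m jog '[{"linear":[0,0,0],"roll":0},{"linear":[0,0,0],"roll":0},{"linear":[0,0,0],"roll":0},{"linear":[0,0,0],"roll":0},{"linear":[0,0,0],"roll":0},{"linear":[0,0,0],"roll":0},{"linear":[0,0,0],"roll":0},{"linear":[0,0,0],"roll":0},{"linear":[0,0,0],"roll":0},{"linear":[0,0,0],"roll":0},{"linear":[0,0,0],"roll":0},{"linear":[0,0,0],"roll":0}]' | grep -E "pos|ft"
python3 -m jog '[{"linear":[0,0,-0.05],"roll":0},{"linear":[0,0,-0.3],"roll":0},{"linear":[0,0,-0.6],"roll":0},{"linear":[0,0,-0.6],"roll":0},{"linear":[0,0,-0.3],"roll":0},{"linear":[0,0,0],"roll":0},{"linear":[0,0,0],"roll":0},{"linear":[0,0,0],"roll":0},{"linear":[0,0,0],"roll":0}]'
python3 - <<'E'
from h import *
im=optics.get_image("scene"); cv2.imwrite("pics/s9.png",im[:,:,::-1])
E
```

```text
position: [0.5268, -0.0815, 0.166]
ft_force: [-1.4, 1.1, 6.3]
position: [0.5269, -0.0815, 0.166]
ft_force: [-1.5, 0.2, 6.7]
position: [0.5268, -0.0815, 0.166]
ft_force: [-1.3, 0.0, 6.4]
time_s: 30.08
position: [0.5263, -0.0813, 0.2382]
tool_rot: [[-0.886, 0.464, -0.003], [0.464, 0.886, 0.001], [0.003, -0.0, -1.0]]
ft_force: [0.0, 0.0, -0.6]
grip_width: -0.0001
gripper_force: 0.0
```

View pics/s9.png

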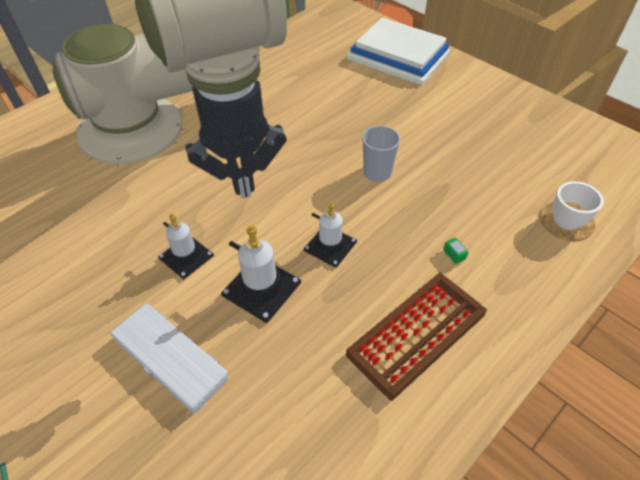

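The gripper hangs clear at (245,185), the valve at (253,238) shows its nut raised, and the bystanders are where they were. I'm handing in.

```bash
python3 -c "
from rig import env
print(env.close_job())"
```

```text
the job is handed in; nothing more can be done
None
```

I unscrewed the lock nut to its stop, pressed the pin to its bottom twice for over 2 s each time at 9 N or less, then let go and cleared the arm. The other things look unmoved, and the job is handed in; no verdict was shown.

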